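# Find the stamped kit case and push it over the dispatch line

### The arm

A 6-joint arm with a two-finger parallel gripper is mounted at the origin on the work surface. World frame = base frame: x ahead of the robot, y to its left, z up, the work surface at z = 0. Lengths are in mm, angles in rad, forces in N, time in s.
With the tool pointing down it reaches from about 350 to 975 mm from the base axis. Payload 7.1 kg.
Tool frame: the origin (TCP) lies between the finger pads; the fingertips stand 8 mm ahead of it and the grasp point (between the pads) lies 11 mm behind it; x points along the fingers, y is the direction in which the jaws open and shut, and the axes are right-handed (so a half turn about x gives the same grasp; the last joint's range is limited). The gripper opens to 88 mm and grips with 3 to 60 N. Pads are 20 mm wide; open, the fingers measure 115 mm over their backs; the gripper's body (75 mm by 178 mm) begins 61 mm behind the grasp point.
Start: joints at [-1.343, 0.423, 1.63, -0, 1.089, -0.019], TCP at [152.708, -606.041, 230.675] pointing down, gripper open.
Joint ranges: [-3, 3], [-0.9, 2.11], [0.09, 2.58], [-1.31, 4.45], [0.11, 2.69], [-2.54, 2.54]. Speed limits (rad/s): [2.39, 2.39, 3.01, 3.14, 3.14, 3.14].

### API

Orientations are given as a rotation vector (axis times angle).
In Python, from workcell import ctrl gives the robot as it stands.
- The arm moves only by the tool apply_moves, never from a script. Its argument "increments" is a list of rows, each an object with "gripper": the opening in per cent of the stroke, from 0 (shut) to 100 (fully open); "delta_pos": the shift along the tool's x, y, z in cm, a list of three; "dr": the turn, a rotation vector about the tool's x, y, z in rad, a list of three. In form: [{"gripper": gripper, "delta_pos": [dx, dy, dz], "dr": [ax, ay, az]}, ...]. A call has exactly 5 rows; each row shifts and turns the commanded pose from where the row before left it, along the tool's axes as they then stand; what a row does not reach is not made up. A row lasts 1/12 s, in which the tool goes at most 41.7 mm and 7.16 degrees, less where a joint would pass 70% of its speed; a pose out of reach is approached as far as the arm can. A call with a gripper value outside its range is refused whole. The fingers move at their own pace and stop on an object; the grip force is fixed at half the most. Time passes only in rows, so rows that do not move let the fingers close, or fill a call up. It gives the time, the measured TCP pose, the force and the opening at its end, in the units of the state.
- ctrl.get_obs(): the state, without advancing time (a new reading comes with each control period).
- ctrl.get_image(name): name is "side" or "top"; returns a dict with "img" (384x512x3 uint8, red, green, blue), "range_z" (384x512 float32, mm along the optical axis (not along the pixel's ray), 0 where there is no reading), "mtx" (3x3 intrinsics, pixels), "rvec" (rotation vector, rad) and "tvec" (3), from world to camera coordinates, as OpenCV has them. Camera axes: x right, y down, z forward; pixel columns grow to the right and rows downward; lengths in mm; the calibration is good to about 2 mm. A picture is of the moment at which its call begins.
- ctrl.close_job(): hands the job in, once; it reports no verdict.
The state is a dict: "t": time; "qpos": joint angles; "qvel": joint speeds; "joint_torque": joint torques, N m; "ee_pos": TCP position; "orientation": TCP orientation; "ft_force": force on the tool from outside, world axes, zero at the start; "moment": the same for the moment, N m; "width": finger opening in mm.
Only numpy, scipy, OpenCV 4.12 (cv2) and the standard library are available. Lean on these libraries where they do the work, as an engineer would, in place of code of your own. Each camera call takes 0.05 s, during which the arm holds its last target. There are 200 camera calls.

### The job

One of the two service-kit cases is stamped underneath. With the fingertips press down the thumb tab of the case on the robot's left, so that its far side tips up steeply, as far as the tab will go (some 60 degrees), and shows its underside, and let it down flat again where it stood; then do the same with the right-hand case. Then push the stamped case flat along the bench until all of it is just over the white dispatch line, leave the plain case where it stands, pick nothing up and leave the loose regulator parts alone.

Things in the scene. Friction and masses are not known exactly. Their poses are not given: they have to be found in the camera images.
- case_a: the stamped kit case (broad white ring, 74 mm outside, 24 mm inside, underneath; from above both look alike). Black base 96 (x) x 120 (y) mm on rubber feet, grey lid 128 mm wide, top 76 mm above the bench, overhanging the base 4 mm all round. On the near (-x, robot) side a thumb tab juts from the lid. Walls below the lid plain and upright. 0.2 to 0.4 kg. Origin: centre of the underside; z up, x to the far side.
- case_b: the plain kit case: same sizes, tab, mass range, origin and axes as case_a, but its black underside bears no stamp.
- case_a_tab (a point): top outer edge of case_a's thumb tab, at (-80, 0, 76) mm in its frame; the tab is 46 mm wide, 6 mm thick, juts 32 mm past the base. Pressed (5 to 12 N) near its outer edge, the case tips about the base's near lower edge (x = -48): the tab sweeps towards the robot and down, to the bench at 65 degrees. Eased up or let go before 65 degrees, it settles back flat; the feet may creep 10 to 20 mm away.
- case_a_nl (a point): near left lower corner of the base of case_a, at (-48, 60, 0) mm in the case's frame; on the bench (height 0) when the case stands flat.
- case_a_nr (a point): near right lower corner of the base of case_a, at (-48, -60, 0) mm in the case's frame; on the bench (height 0) when the case stands flat.
- case_a_fl (a point): far left lower corner of the base of case_a, at (48, 60, 0) mm in the case's frame; on the bench (height 0) when the case stands flat.
- case_a_fr (a point): far right lower corner of the base of case_a, at (48, -60, 0) mm in the case's frame; on the bench (height 0) when the case stands flat.
- case_b_tab (a point): top outer edge of case_b's thumb tab, at (-80, 0, 76) mm in its frame; the tab is 46 mm wide, 6 mm thick, juts 32 mm past the base. It tips the same way as case_a.
- case_b_nl (a point): near left lower corner of the base of case_b, at (-48, 60, 0) mm in the case's frame; on the bench (height 0) when the case stands flat.
- case_b_nr (a point): near right lower corner of the base of case_b, at (-48, -60, 0) mm in the case's frame; on the bench (height 0) when the case stands flat.
- case_b_fl (a point): far left lower corner of the base of case_b, at (48, 60, 0) mm in the case's frame; on the bench (height 0) when the case stands flat.
- case_b_fr (a point): far right lower corner of the base of case_b, at (48, -60, 0) mm in the case's frame; on the bench (height 0) when the case stands flat.
- line: the dispatch line: a straight strip of white tape stuck flat on the bench, 19 mm wide, 700 mm long along its own y, no thickness to feel. Origin at its middle; its x points across it, away from the robot, to the dispatch side.
- cover: bystander: chrome second-stage cover, round, 68 mm across, 22 mm high, loose; origin at its underside's centre.
- tee: bystander: yellow nylon exhaust tee, 90 mm long in y, 26 mm high, its stem 34 mm to -x, loose; origin under its centre.
- knob: bystander: brass adjustment knob, 26 mm across, 26 mm high, standing loose to the right of the cases; origin at its underside's centre.
- mouthpiece: bystander: black rubber mouthpiece, about 71 x 62 x 26 mm, loose; origin under its centre.
Things that resemble listed ones, but are neither listed nor needed, are in the scene too. Leave any purple or turquoise look-alike of the case_a alone.

How it is judged (in metres and radians):
On the way, in this order (a step that is already met when the one before it is completed fails the run):
1. the left-hand case is tipped up by more than 46 degrees while the other stands flat (((world y of case_a above 0 m and angle between case_a's own z axis and vertical above 0.8 rad and angle between case_b's own z axis and vertical below 0.1 rad) or (world y of case_b above 0 m and angle between case_b's own z axis and vertical above 0.8 rad and angle between case_a's own z axis and vertical below 0.1 rad))), for 0.2 s.
2. the right-hand case is tipped up by more than 46 degrees, the left-hand one being flat again (((world y of case_a below 0 m and angle between case_a's own z axis and vertical above 0.8 rad and angle between case_b's own z axis and vertical below 0.1 rad) or (world y of case_b below 0 m and angle between case_b's own z axis and vertical above 0.8 rad and angle between case_a's own z axis and vertical below 0.1 rad))), for 0.2 s.
3. the stamped case is flat with its whole base beyond the middle of the dispatch line (x of each of case_a_nl, case_a_nr, case_a_fl, case_a_fr in the frame of line above 0 m and angle between case_a's own z axis and vertical below 0.1 rad), for 0.2 s.
At the end, for the whole second after the job is handed in: The stamped case stands flat and still with all four base corners beyond the middle of the dispatch line, a near corner within 110 mm of it and the case within the line's length; the plain case stands flat and still within 50 mm of where it started (x of each of case_a_nl, case_a_nr, case_a_fl, case_a_fr in the frame of line above 0 m and x of any of case_a_nl, case_a_nr in the frame of line below 0.11 m and y of case_a in the frame of line between -0.35 and 0.35 m and angle between each of case_a, case_b's own z axis and vertical below 0.05 rad and height (world z) of each of case_a, case_b below 0.006 m and distance of case_b from where it was at the start of the episode below 0.05 m and linear speed of each of case_a, case_b below 0.02 m/s); the robot touches nothing.
It fails at once if case_a is lifted clear of the bench (all four base corners above 12 mm) (height (world z) of each of case_a_nl, case_a_nr, case_a_fl, case_a_fr above 0.012 m).
It fails at once if case_b is lifted clear of the bench (all four base corners above 12 mm) (height (world z) of each of case_b_nl, case_b_nr, case_b_fl, case_b_fr above 0.012 m).
It fails at once if a case is tipped right over (beyond 78 degrees) (angle between any of case_a, case_b's own z axis and vertical above 1.36 rad).
It fails at once if a loose regulator part is shifted by more than 20 mm (distance of any of cover, tee, knob, mouthpiece from where it was at the start of the episode above 0.02 m).
It also fails if it takes over 72 s, if anything falls off the work surface, if the arm or the gripper's body presses on something with over 40 N, if the wrist force passes 120 N, or if a joint passes its speed limit or range.

## Working session

There is one attempt and no reset: what is moved stays moved. The work goes in short steps, Python scripts to look and compute and a tool call to move; the robot and the scene stay as the last step left them, time stands still between calls to the robot, and variables do not carry over. Pictures are saved under pics/ and viewed, about 8 in all and at most 12, crops included, and the job is handed in when it is done.

Besides the shell and the picture viewer there is one more tool, called after ">>>" by a JSON object that holds its "method" and its "body", one argument or row to a line. apply_moves: Moves the arm, as the interface text tells. Its arguments: {"type":"object","properties":{"increments":{"type":"array","items":{"type":"object","properties":{"gripper":{"type":"number"},"delta_pos":{"type":"array","items":{"type":"number"}},"dr":{"type":"array","items":{"type":"number"}}}}}},"required":["increments"]}

```bash
mkdir -p pics; cat > h.py <<'E'
import numpy as np, cv2
from scipy.spatial.transform import Rotation as R
from workcell import ctrl
def shot(name,fn):
    d=ctrl.get_image(name); np.savez('pics/'+fn+'.npz',**d)
    cv2.imwrite('pics/'+fn+'.png',d['img'][:,:,::-1]); return d
def load(fn): return np.load('pics/'+fn+'.npz')
def world(d,u,v,z=None):
    "pixel -> world; by depth, or on plane height z"
    Rm=cv2.Rodrigues(d['rvec'])[0]; t=np.ravel(d['tvec'])
    r=np.linalg.inv(d['mtx'])@np.array([u,v,1.])
    c=-Rm.T@t; rw=Rm.T@r
    s=float(d['range_z'][int(v),int(u)]) if z is None else (z-c[2])/rw[2]
    return c+s*rw
def st():
    o=ctrl.get_obs(); M=R.from_rotvec(o['orientation']).as_matrix()
    print(round(o['t'],2),np.round(o['ee_pos'],1),'F',np.round(o['ft_force'],1),'w',round(float(o['width']),1)); print(np.round(M,3)); return o
E
python3 - <<'E'
from h import *
a=shot('top','t0');b=shot('side','s0')
cv2.imwrite('pics/both.png',np.hstack([cv2.resize(x['img'],(400,300)) for x in (a,b)])[:,:,::-1])
st()
E
```

```text
0.1 [ 152.6 -605.6  230. ] F [ 0.5  0.3 -0.3] w 87.9
[[-0.     0.244 -0.97 ]
 [ 0.001 -0.97  -0.244]
 [-1.    -0.001 -0.   ]]
```

View pics/t0.png

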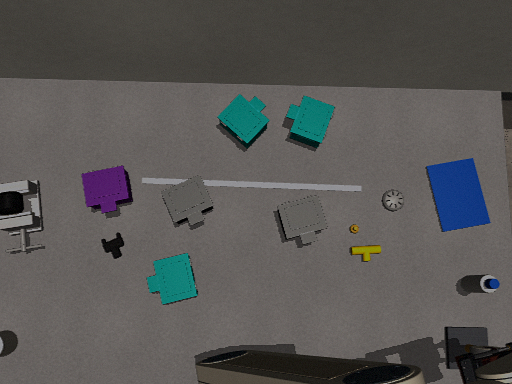

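View pics/s0.png

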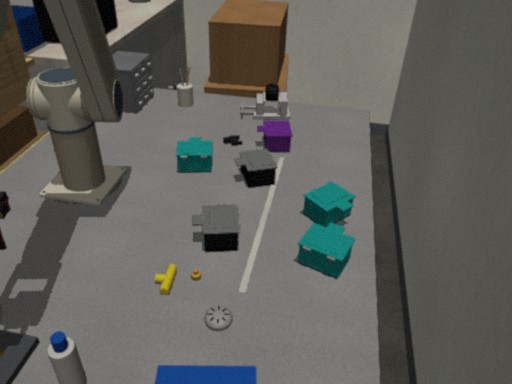

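The grey cases are at top px (188,202) on the left and (302,217) on the right. The look-alikes are purple (106,187) and turquoise (243,120), (311,121), (175,280). I choose the two grey ones with the tabs towards the robot. Next I measure them and check in a close crop.

```bash
python3 - <<'E'
from h import *
d=load('t0')
v,u=np.mgrid[0:384,0:512]
Rm=cv2.Rodrigues(d['rvec'])[0]; t=np.ravel(d['tvec'])
z=d['range_z']; r=np.stack([u,v,np.ones_like(u)],-1)@np.linalg.inv(d['mtx']).T
W=((r*z[...,None]-t)@Rm)
np.set_printoptions(suppress=True,precision=1)
for n,(u0,v0,u1,v1) in dict(L=(155,170,220,235),Rr=(270,188,335,250)).items():
    P=W[v0:v1,u0:u1].reshape(-1,3); P=P[(P[:,2]>68)&(P[:,2]<86)]
    h=P[:,2].mean(); 
    m=((W[...,2]>68)&(W[...,2]<86)); mm=np.zeros_like(m); mm[v0:v1,u0:u1]=m[v0:v1,u0:u1]
    op=cv2.morphologyEx(mm.astype(np.uint8),cv2.MORPH_OPEN,np.ones((25,25)))  # rough drop of tab
    op=mm&(cv2.dilate(cv2.morphologyEx(mm.astype(np.uint8),cv2.MORPH_OPEN,cv2.getStructuringElement(cv2.MORPH_ELLIPSE,(27,27))),np.ones((3,3)))>0)
    Q=W[op][:,:2].astype(np.float32); rc=cv2.minAreaRect(Q)
    A=W[mm][:,:2].astype(np.float32)
    print(n,h,len(P),'body',rc,'all',cv2.minAreaRect(A),'mean all',A.mean(0))
print('line',world(d,143,181,0),world(d,361,188,0))
for n,p in dict(knob=(354,229),tee=(366,251),cover=(393,200),mouth=(113,245),tabL=(196,224),tabR=(308,240),teal=(175,280)).items(): print(n,world(d,*p),world(d,p[0],p[1],76)[:2])
c=d['img'][160:260,145:345,::-1]; cv2.imwrite('pics/c0.png',cv2.resize(c,(800,400),interpolation=cv2.INTER_CUBIC))
E
```

```text
L 75.57464632519932 1596 body ((0.0, 0.0), (0.0, 0.0), 0.0) all ((562.6746215820312, 165.23696899414062), (136.16067504882812, 128.2715606689453), 25.47104263305664) mean all [568.4 168.2]
Rr 75.74268789550459 1609 body ((0.0, 0.0), (0.0, 0.0), 0.0) all ((514.8522338867188, -180.4213409423828), (135.4730682373047, 128.22666931152344), 17.033903121948242) mean all [ 520.6 -178.1]
line [639.3 320.6   0. ] [ 632.7 -374.7    0. ]
knob [ 496.7 -342.4   33.2] [ 491.7 -332.8]
tee [ 430.6 -380.1   24.7] [ 427.  -367.3]
cover [ 591.8 -468.8   23.9] [ 582.4 -452.8]
mouth [433.2 396.2  17.4] [429.  380.2]
tabL [505.6 146.9  -0.1] [496.4 138.9]
tabR [ 455.9 -195.1   75.5] [ 455.9 -195. ]
teal [331.1 193.4  74.9] [331.1 193.2]
```

View pics/c0.png

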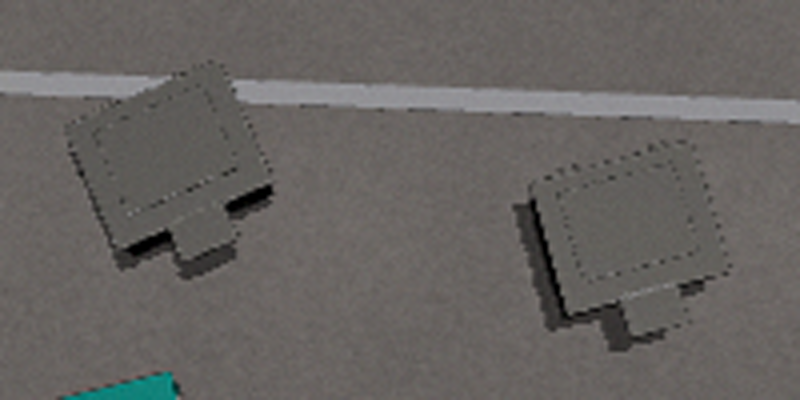

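The crop shows the two grey cases, tabs towards the robot (tab centres about px (205,235) and (655,310)). Left is yawed about 25° and right about 17°.

```bash
cat >> h.py <<'E'
def go(target,yaw=None,o=None):
    "tool-axes delta (cm) to a world TCP target from current pose, tool turned to yaw (deg) of -z first"
    o=ctrl.get_obs(); M=R.from_rotvec(o['orientation']).as_matrix()
    cur=np.degrees(np.arctan2(-M[1,2],-M[0,2]))
    if yaw is not None:
        a=-np.radians(yaw-cur); print('dr about x',round(a,3)); M=M@R.from_rotvec([a,0,0]).as_matrix()
    print('yaw now',round(cur,1),'delta cm',np.round(M.T@(np.array(target)-o['ee_pos'])/10,2))
E
python3 - <<'E'
from h import *
for n in 't0','s0':
    d=load(n); print(n,-cv2.Rodrigues(d['rvec'])[0].T@np.ravel(d['tvec']))
d=load('t0')
for p in [(245,146),(268,123),(288,137),(318,147),(219,123)]: print(p,world(d,*p,76)[:2].round(),world(d,*p,20)[:2].round())
go([498.6,134.6,130],25.5)
E
```

```text
t0 [ 324.2114572   -10.98245039 1508.72830276]
s0 [  790.19045522 -1163.83207844   892.95097975]
(245, 146) [740.  -1.] [757.  -1.]
(268, 123) [816. -71.] [835. -73.]
(288, 137) [ 773. -133.] [ 790. -138.]
(318, 147) [ 743. -226.] [ 759. -234.]
(219, 123) [812.  81.] [831.  84.]
dr about x -0.198
yaw now 14.1 delta cm [ 10.09 -51.9  -63.09]
```

```bash
python3 - <<'E'
from h import *
go([513.9,141.9,160])
E
```

```text
yaw now 14.1 delta cm [  7.09 -63.65 -53.3 ]
```

>>> {"method": "apply_moves", "body": {
  "increments": [
    {"gripper": 100, "delta_pos": [0.28, -2.55, -2.13], "dr": [0, 0, 0]},
    {"gripper": 100, "delta_pos": [0.28, -2.55, -2.13], "dr": [0, 0, 0]},
    {"gripper": 100, "delta_pos": [0.28, -2.55, -2.13], "dr": [0, 0, 0]},
    {"gripper": 100, "delta_pos": [0.28, -2.55, -2.13], "dr": [0, 0, 0]},
    {"gripper": 100, "delta_pos": [0.28, -2.55, -2.13], "dr": [0, 0, 0]}
  ]
}}

```text
t: 0.52
ee_pos: [225.0, -454.7, 216.2]
orientation: [2.091, 0.26, -2.091]
ft_force: [0.4, 0.6, 0.7]
width: 87.9
```

>>> {"method": "apply_moves", "body": {
  "increments": [
    {"gripper": 100, "delta_pos": [0.28, -2.55, -2.13], "dr": [0, 0, 0]},
    {"gripper": 100, "delta_pos": [0.28, -2.55, -2.13], "dr": [0, 0, 0]},
    {"gripper": 100, "delta_pos": [0.28, -2.55, -2.13], "dr": [0, 0, 0]},
    {"gripper": 100, "delta_pos": [0.28, -2.55, -2.13], "dr": [0, 0, 0]},
    {"gripper": 100, "delta_pos": [0.28, -2.55, -2.13], "dr": [0, 0, 0]}
  ]
}}

```text
t: 0.93
ee_pos: [297.2, -305.1, 202.5]
orientation: [2.09, 0.259, -2.091]
ft_force: [1.3, -0.6, -0.0]
width: 87.8
```

>>> {"method": "apply_moves", "body": {
  "increments": [
    {"gripper": 100, "delta_pos": [0.28, -2.55, -2.13], "dr": [0, 0, 0]},
    {"gripper": 100, "delta_pos": [0.28, -2.55, -2.13], "dr": [0, 0, 0]},
    {"gripper": 100, "delta_pos": [0.28, -2.55, -2.13], "dr": [0, 0, 0]},
    {"gripper": 100, "delta_pos": [0.28, -2.55, -2.13], "dr": [0, 0, 0]},
    {"gripper": 100, "delta_pos": [0.28, -2.55, -2.13], "dr": [0, 0, 0]}
  ]
}}

```text
t: 1.35
ee_pos: [369.3, -155.5, 188.6]
orientation: [2.09, 0.259, -2.09]
ft_force: [0.2, -1.3, -0.1]
width: 88.1
```

>>> {"method": "apply_moves", "body": {
  "increments": [
    {"gripper": 100, "delta_pos": [0.28, -2.55, -2.13], "dr": [0, 0, 0]},
    {"gripper": 100, "delta_pos": [0.28, -2.55, -2.13], "dr": [0, 0, 0]},
    {"gripper": 100, "delta_pos": [0.28, -2.55, -2.13], "dr": [0, 0, 0]},
    {"gripper": 100, "delta_pos": [0.28, -2.55, -2.13], "dr": [0, 0, 0]},
    {"gripper": 100, "delta_pos": [0.28, -2.55, -2.13], "dr": [0, 0, 0]}
  ]
}}

```text
t: 1.77
ee_pos: [441.5, -5.7, 174.5]
orientation: [2.09, 0.259, -2.09]
ft_force: [0.4, 0.7, 0.2]
width: 88.1
```

>>> {"method": "apply_moves", "body": {
  "increments": [
    {"gripper": 100, "delta_pos": [0.28, -2.55, -2.13], "dr": [0, 0, 0]},
    {"gripper": 100, "delta_pos": [0.28, -2.55, -2.13], "dr": [0, 0, 0]},
    {"gripper": 100, "delta_pos": [0.28, -2.55, -2.13], "dr": [0, 0, 0]},
    {"gripper": 100, "delta_pos": [0.28, -2.55, -2.13], "dr": [0, 0, 0]},
    {"gripper": 100, "delta_pos": [0.28, -2.55, -2.13], "dr": [0, 0, 0]}
  ]
}}

```text
t: 2.18
ee_pos: [513.5, 143.9, 160.3]
orientation: [2.089, 0.259, -2.091]
ft_force: [0.3, -0.1, 0.4]
width: 88.1
```

>>> {"method": "apply_moves", "body": {
  "increments": [
    {"gripper": 100, "delta_pos": [0, 0, 0], "dr": [-0.124, 0, 0]},
    {"gripper": 100, "delta_pos": [0, 0, 0], "dr": [-0.124, 0, 0]},
    {"gripper": 100, "delta_pos": [0, 0, 0], "dr": [-0.124, 0, 0]},
    {"gripper": 100, "delta_pos": [0, 0, 0], "dr": [-0.124, 0, 0]},
    {"gripper": 100, "delta_pos": [0, 0, 0], "dr": [-0.124, 0, 0]}
  ]
}}

```text
t: 2.6
ee_pos: [513.0, 142.3, 160.3]
orientation: [1.701, 0.794, -1.703]
ft_force: [-1.4, 0.2, 0.4]
width: 87.8
```

>>> {"method": "apply_moves", "body": {
  "increments": [
    {"gripper": 100, "delta_pos": [0, 0, 0], "dr": [-0.124, 0, 0]},
    {"gripper": 100, "delta_pos": [0, 0, 0], "dr": [-0.124, 0, 0]},
    {"gripper": 100, "delta_pos": [0, 0, 0], "dr": [-0.124, 0, 0]},
    {"gripper": 100, "delta_pos": [0, 0, 0], "dr": [-0.124, 0, 0]},
    {"gripper": 100, "delta_pos": [0, 0, 0], "dr": [-0.124, 0, 0]}
  ]
}}

```text
t: 3.02
ee_pos: [513.1, 142.2, 160.4]
orientation: [1.266, 1.172, -1.267]
ft_force: [-0.1, 0.4, -0.6]
width: 87.5
```

>>> {"method": "apply_moves", "body": {
  "increments": [
    {"gripper": 100, "delta_pos": [0, 0, 0], "dr": [-0.124, 0, 0]},
    {"gripper": 100, "delta_pos": [0, 0, 0], "dr": [-0.124, 0, 0]},
    {"gripper": 100, "delta_pos": [0, 0, 0], "dr": [-0.124, 0, 0]},
    {"gripper": 100, "delta_pos": [0, 0, 0], "dr": [-0.124, 0, 0]},
    {"gripper": 100, "delta_pos": [0, 0, 0], "dr": [-0.124, 0, 0]}
  ]
}}

```text
t: 3.43
ee_pos: [513.1, 142.2, 160.4]
orientation: [0.801, 1.419, -0.802]
ft_force: [0.8, 0.3, 0.2]
width: 87.6
```

>>> {"method": "apply_moves", "body": {
  "increments": [
    {"gripper": 100, "delta_pos": [0, 0, 0], "dr": [-0.124, 0, 0]},
    {"gripper": 100, "delta_pos": [0, 0, 0], "dr": [-0.124, 0, 0]},
    {"gripper": 100, "delta_pos": [0, 0, 0], "dr": [-0.124, 0, 0]},
    {"gripper": 100, "delta_pos": [0, 0, 0], "dr": [-0.124, 0, 0]},
    {"gripper": 100, "delta_pos": [0, 0, 0], "dr": [-0.124, 0, 0]}
  ]
}}

```text
t: 3.85
ee_pos: [513.1, 142.2, 160.4]
orientation: [0.32, 1.548, -0.321]
ft_force: [0.1, 0.0, -0.3]
width: 87.8
```

>>> {"method": "apply_moves", "body": {
  "increments": [
    {"gripper": 100, "delta_pos": [0, 0, 0], "dr": [-0.124, 0, 0]},
    {"gripper": 100, "delta_pos": [0, 0, 0], "dr": [-0.124, 0, 0]},
    {"gripper": 100, "delta_pos": [0, 0, 0], "dr": [-0.124, 0, 0]},
    {"gripper": 100, "delta_pos": [0, 0, 0], "dr": [-0.124, 0, 0]},
    {"gripper": 100, "delta_pos": [0, 0, 0], "dr": [-0.124, 0, 0]}
  ]
}}

```text
t: 4.27
ee_pos: [513.1, 142.2, 160.4]
orientation: [-0.166, 1.565, 0.166]
ft_force: [-1.2, -0.3, 0.1]
width: 87.7
```

```bash
python3 - <<'E'
from h import *
o=st(); print(o['qpos'])
go([513.9,141.9,63],25.5-180)
E
```

```text
4.27 [513.1 142.2 160.4] F [-1.2 -0.3  0.1] w 87.7
[[-0.001 -0.21   0.978]
 [-0.     0.978  0.21 ]
 [-1.    -0.    -0.001]]
[ 2.47964831e-01  3.85987730e-01  1.88605716e+00  1.54682239e-05
  8.70251971e-01 -1.53417822e+00]
dr about x -0.234
yaw now -167.9 delta cm [ 9.74 -0.06  0.07]
```

>>> {"method": "apply_moves", "body": {
  "increments": [
    {"gripper": 100, "delta_pos": [1, 0, 0], "dr": [-0.117, 0, 0]},
    {"gripper": 100, "delta_pos": [1, 0, 0], "dr": [-0.117, 0, 0]},
    {"gripper": 100, "delta_pos": [2.5, 0, 0], "dr": [0, 0, 0]},
    {"gripper": 100, "delta_pos": [2.6, 0, 0], "dr": [0, 0, 0]},
    {"gripper": 100, "delta_pos": [2.6, 0, 0], "dr": [0, 0, 0]}
  ]
}}

```text
t: 4.68
ee_pos: [513.5, 142.3, 62.9]
orientation: [-0.344, 1.542, 0.344]
ft_force: [0.5, -0.1, 0.4]
width: 87.9
```

>>> {"method": "apply_moves", "body": {
  "increments": [
    {"gripper": 70, "delta_pos": [0, 0, 0], "dr": [0, 0, 0]},
    {"gripper": 50, "delta_pos": [0, 0, 0], "dr": [0, 0, 0]},
    {"gripper": 45, "delta_pos": [0, 0, 0], "dr": [0, 0, 0]},
    {"gripper": 45, "delta_pos": [0, 0, 0], "dr": [0, 0, 0]},
    {"gripper": 45, "delta_pos": [0, 0, 0], "dr": [0, 0, 0]}
  ]
}}

```text
t: 5.1
ee_pos: [514.4, 142.5, 65.2]
orientation: [-0.344, 1.541, 0.344]
ft_force: [-0.4, 0.0, -0.0]
width: 57.9
```

```bash
python3 - <<'E'
from h import *
o=st()
shot('top','t1')
# rows for rotation about case centre, clockwise, -65deg in 20 rows
a=np.radians(-65/20); r=68.; M0=R.from_rotvec(o['orientation']).as_matrix()
# tool z = +cx ; TCP = C - r*z ; row shift in tool axes before the turn
z0=np.array([0,0,1.]); Tr=R.from_rotvec([-a,0,0]).as_matrix()
print('row dr',-a,'shift cm',(r*z0-r*(Tr@z0))/10)
E
```

```text
5.1 [514.4 142.5  65.2] F [-0.4  0.  -0. ] w 57.9
[[ 0.003 -0.425  0.905]
 [ 0.001  0.905  0.425]
 [-1.    -0.     0.003]]
row dr 0.05672320068981571 shift cm [0.         0.38551096 0.01093664]
```

View pics/t1.png

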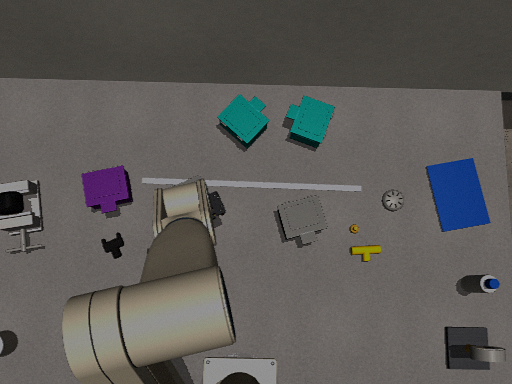

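The arm hides the left case (around px 185,210), and the right one is unchanged. Next I close on the tab and swivel the case on the bench, so its underside will face the side camera when tipped.

>>> {"method": "apply_moves", "body": {
  "increments": [
    {"gripper": 40, "delta_pos": [0, 0, 0], "dr": [0, 0, 0]},
    {"gripper": 40, "delta_pos": [0, 0, 0], "dr": [0, 0, 0]},
    {"gripper": 40, "delta_pos": [0, 0, 0], "dr": [0, 0, 0]},
    {"gripper": 40, "delta_pos": [0, 0, 0], "dr": [0, 0, 0]},
    {"gripper": 40, "delta_pos": [0, 0, 0], "dr": [0, 0, 0]}
  ]
}}

```text
t: 5.57
ee_pos: [513.9, 142.4, 64.6]
orientation: [-0.344, 1.542, 0.344]
ft_force: [-1.3, -0.6, 7.2]
width: 45.6
```

>>> {"method": "apply_moves", "body": {
  "increments": [
    {"gripper": 40, "delta_pos": [0, 0.386, 0.011], "dr": [0.0567, 0, 0]},
    {"gripper": 40, "delta_pos": [0, 0.386, 0.011], "dr": [0.0567, 0, 0]},
    {"gripper": 40, "delta_pos": [0, 0.386, 0.011], "dr": [0.0567, 0, 0]},
    {"gripper": 40, "delta_pos": [0, 0.386, 0.011], "dr": [0.0567, 0, 0]},
    {"gripper": 40, "delta_pos": [0, 0.386, 0.011], "dr": [0.0567, 0, 0]}
  ]
}}

```text
t: 5.98
ee_pos: [508.4, 160.6, 64.6]
orientation: [-0.121, 1.566, 0.12]
ft_force: [0.6, -3.2, 6.5]
width: 45.9
```

>>> {"method": "apply_moves", "body": {
  "increments": [
    {"gripper": 40, "delta_pos": [-0.1, 0.386, 0.011], "dr": [0.0567, 0, 0]},
    {"gripper": 40, "delta_pos": [-0.05, 0.386, 0.011], "dr": [0.0567, 0, 0]},
    {"gripper": 40, "delta_pos": [0, 0.386, 0.011], "dr": [0.0567, 0, 0]},
    {"gripper": 40, "delta_pos": [0, 0.386, 0.011], "dr": [0.0567, 0, 0]},
    {"gripper": 40, "delta_pos": [0, 0.386, 0.011], "dr": [0.0567, 0, 0]}
  ]
}}

```text
t: 6.4
ee_pos: [507.4, 180.1, 65.2]
orientation: [0.102, 1.568, -0.102]
ft_force: [0.7, 0.2, -2.4]
width: 45.4
```

>>> {"method": "apply_moves", "body": {
  "increments": [
    {"gripper": 40, "delta_pos": [0, 0.386, 0.011], "dr": [0.0567, 0, 0]},
    {"gripper": 40, "delta_pos": [0, 0.386, 0.011], "dr": [0.0567, 0, 0]},
    {"gripper": 40, "delta_pos": [0, 0.386, 0.011], "dr": [0.0567, 0, 0]},
    {"gripper": 40, "delta_pos": [0, 0.386, 0.011], "dr": [0.0567, 0, 0]},
    {"gripper": 40, "delta_pos": [0, 0.386, 0.011], "dr": [0.0567, 0, 0]}
  ]
}}

```text
t: 6.82
ee_pos: [512.6, 198.7, 65.2]
orientation: [0.325, 1.546, -0.325]
ft_force: [0.8, 0.1, -1.8]
width: 45.8
```

>>> {"method": "apply_moves", "body": {
  "increments": [
    {"gripper": 40, "delta_pos": [0, 0.386, 0.011], "dr": [0.0567, 0, 0]},
    {"gripper": 40, "delta_pos": [0, 0.386, 0.011], "dr": [0.0567, 0, 0]},
    {"gripper": 40, "delta_pos": [0, 0.386, 0.011], "dr": [0.0567, 0, 0]},
    {"gripper": 40, "delta_pos": [0, 0.386, 0.011], "dr": [0.0567, 0, 0]},
    {"gripper": 40, "delta_pos": [0, 0.386, 0.011], "dr": [0.0567, 0, 0]}
  ]
}}

```text
t: 7.23
ee_pos: [522.8, 215.0, 65.2]
orientation: [0.546, 1.501, -0.546]
ft_force: [0.7, -0.3, -1.7]
width: 45.6
```

>>> {"method": "apply_moves", "body": {
  "increments": [
    {"gripper": 60, "delta_pos": [0, 0, 0], "dr": [0, 0, 0]},
    {"gripper": 70, "delta_pos": [0, 0, 0], "dr": [0, 0, 0]},
    {"gripper": 70, "delta_pos": [0, 0, 0], "dr": [0, 0, 0]},
    {"gripper": 70, "delta_pos": [0, 0, 0], "dr": [0, 0, 0]},
    {"gripper": 70, "delta_pos": [0, 0, 0], "dr": [0, 0, 0]}
  ]
}}

```text
t: 7.65
ee_pos: [522.5, 214.6, 65.2]
orientation: [0.543, 1.502, -0.543]
ft_force: [0.2, -0.6, 0.3]
width: 61.6
```

>>> {"method": "apply_moves", "body": {
  "increments": [
    {"gripper": 70, "delta_pos": [-1, 0, 0], "dr": [0, 0, 0]},
    {"gripper": 40, "delta_pos": [-2, 0, 0], "dr": [0, 0, 0]},
    {"gripper": 0, "delta_pos": [-2, 0, 0], "dr": [0, 0, 0]},
    {"gripper": 0, "delta_pos": [0, 0, -2], "dr": [0, 0, 0]},
    {"gripper": 0, "delta_pos": [0, 0, -2], "dr": [0, 0, 0]}
  ]
}}

```text
t: 8.07
ee_pos: [493.3, 240.7, 117.4]
orientation: [0.547, 1.498, -0.542]
ft_force: [-0.1, 0.6, -0.7]
width: 39.0
```

>>> {"method": "apply_moves", "body": {
  "increments": [
    {"gripper": 0, "delta_pos": [0, 0, -4], "dr": [0, 0, 0]},
    {"gripper": 0, "delta_pos": [0, 0, -4], "dr": [0, 0, 0]},
    {"gripper": 0, "delta_pos": [0, 0, -4], "dr": [0, 0, 0]},
    {"gripper": 0, "delta_pos": [0, 0, 0], "dr": [0, 0, 0]},
    {"gripper": 0, "delta_pos": [0, 0, 0], "dr": [0, 0, 0]}
  ]
}}

```text
t: 8.48
ee_pos: [398.5, 318.4, 115.9]
orientation: [0.541, 1.502, -0.54]
ft_force: [-0.6, -0.0, 0.2]
width: 5.1
```

```bash
python3 - <<'E'
from h import *
o=st(); print(o['qpos'].round(2) if hasattr(o['qpos'],'round') else o['qpos'])
a=shot('top','t2');b=shot('side','s2')
cv2.imwrite('pics/b2.png',np.hstack([cv2.resize(a['img'][130:330,60:360],(450,300)),cv2.resize(b['img'][60:300,130:370],(300,300))])[:,:,::-1])
E
```

```text
8.48 [398.5 318.4 115.9] F [-0.6 -0.   0.2] w 5.1
[[ 0.     0.637  0.771]
 [ 0.     0.771 -0.637]
 [-1.     0.     0.   ]]
[ 0.65  0.43  1.96 -0.    0.75 -0.23]
```

View pics/b2.png

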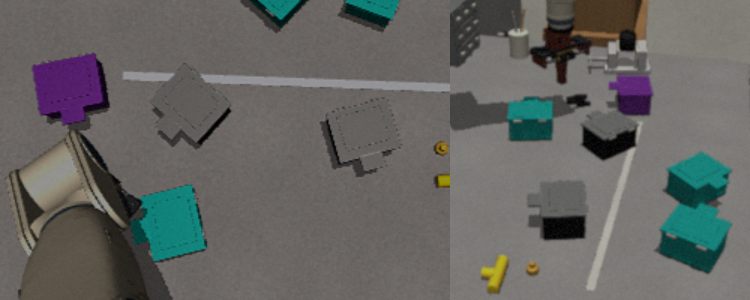

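The left case (top crop about (190,105)) is now turned to about -40° with its tab at lower left, and nothing else moved. The side crop shows its far wall at (610,140).

```bash
cat >> h.py <<'E'
def cases(fn,boxes):
    d=load(fn); v,u=np.mgrid[0:384,0:512]; Rm=cv2.Rodrigues(d['rvec'])[0]; t=np.ravel(d['tvec'])
    W=(np.stack([u,v,np.ones_like(u)],-1)@np.linalg.inv(d['mtx']).T*d['range_z'][...,None]-t)@Rm
    out={}
    for n,(u0,v0,u1,v1,guess) in boxes.items():
        P=W[v0:v1,u0:u1].reshape(-1,3); P=P[(P[:,2]>66)&(P[:,2]<86)]
        (c,s,a)=cv2.minAreaRect(P[:,:2].astype(np.float32))
        a=min((a+90*k for k in range(-3,4)),key=lambda x:abs(x-guess)); x=np.array([np.cos(np.radians(a)),np.sin(np.radians(a))])
        C=np.array(c)+14*x; print(n,'centre',C.round(1),'yaw',round(a,1),'size',np.round(s,1)); out[n]=(C,a,x)
    return out
E
python3 - <<'E'
from h import *
q=cases('t2',dict(L=(155,165,220,235,-40),R=(270,188,335,250,17)))
C,a,x=q['L']
for s in (85,90): go([*(C-s*x),100],a-180)
E
```

```text
L centre [575.6 170.6] yaw -39.9 size [129.3 135.9]
R centre [ 528.  -176.4] yaw 16.5 size [135.5 128.6]
dr about x 6.286
yaw now 140.2 delta cm [ 1.590e+00 -1.000e-02  1.436e+01]
dr about x 6.286
yaw now 140.2 delta cm [ 1.590e+00 -1.000e-02  1.386e+01]
```

>>> {"method": "apply_moves", "body": {
  "increments": [
    {"gripper": 0, "delta_pos": [0, 0, 3.7], "dr": [0, 0, 0]},
    {"gripper": 0, "delta_pos": [0, 0, 3.7], "dr": [0, 0, 0]},
    {"gripper": 0, "delta_pos": [0, 0, 3.7], "dr": [0, 0, 0]},
    {"gripper": 0, "delta_pos": [0, 0, 3.7], "dr": [0, 0, 0]},
    {"gripper": 0, "delta_pos": [2.8, 0, 0], "dr": [0, 0, 0]}
  ]
}}

```text
t: 9.0
ee_pos: [523.2, 219.3, 91.6]
orientation: [0.554, 1.49, -0.541]
ft_force: [1.3, 1.9, -0.2]
width: 0.4
```

>>> {"method": "apply_moves", "body": {
  "increments": [
    {"gripper": 0, "delta_pos": [0.3, 0, 0], "dr": [0, 0, 0]},
    {"gripper": 0, "delta_pos": [0.3, -0.0, -0.5], "dr": [0, 0, 0]},
    {"gripper": 0, "delta_pos": [0.3, 0, -0.6], "dr": [0, 0, 0]},
    {"gripper": 0, "delta_pos": [0.35, 0, -0.6], "dr": [0, 0, 0]},
    {"gripper": 0, "delta_pos": [0.35, 0, -0.6], "dr": [0, 0, 0]}
  ]
}}

```text
t: 9.42
ee_pos: [497.0, 237.1, 72.1]
orientation: [0.547, 1.5, -0.544]
ft_force: [0.2, 1.6, 4.7]
width: 0.4
```

```bash
cat >> h.py <<'E'
def tilt(fn,C,a,name='side'):
    "fit planes: points near case above z=15 from the side depth; report lid-top/wall normals"
    d=load(fn); v,u=np.mgrid[0:384,0:512]; Rm=cv2.Rodrigues(d['rvec'])[0]; t=np.ravel(d['tvec'])
    W=((np.stack([u,v,np.ones_like(u)],-1)@np.linalg.inv(d['mtx']).T*d['range_z'][...,None]-t)@Rm)
    x=np.array([np.cos(np.radians(a)),np.sin(np.radians(a))]); y=np.array([-x[1],x[0]])
    Q=W[...,:2]-C; lx=Q@x; ly=Q@y
    m=(abs(ly)<75)&(lx>-60)&(lx<110)&(W[...,2]>8)&(W[...,2]<150)
    return lx[m],ly[m],W[...,2][m],u[m],v[m]
E
python3 - <<'E'
from h import *
st(); shot('side','s3')
lx,ly,z,u,v=tilt('s3',[575.6,170.6],-39.9)
print(len(lx),u.min(),u.max(),v.min(),v.max(),'top z',np.percentile(z,[50,95,99,100]),'lx at top',lx[z>np.percentile(z,97)].mean(), 'lx pct',np.percentile(lx,[1,50,99]))
E
```

```text
9.42 [497.  237.1  72.1] F [0.2 1.6 4.7] w 0.4
[[ 0.002  0.642  0.767]
 [ 0.001  0.767 -0.642]
 [-1.     0.002  0.   ]]
1059 233 277 146 178 top z [ 72.61779439 104.6331343  107.56079923 110.21300352] lx at top 14.132261750922934 lx pct [-57.31277112  15.44584279  39.76927259]
```

>>> {"method": "apply_moves", "body": {
  "increments": [
    {"gripper": 0, "delta_pos": [0.45, 0, -0.53], "dr": [0, 0, 0]},
    {"gripper": 0, "delta_pos": [0.46, 0, -0.51], "dr": [0, 0, 0]},
    {"gripper": 0, "delta_pos": [0.53, 0, -0.45], "dr": [0, 0, 0]},
    {"gripper": 0, "delta_pos": [0.54, 0, -0.42], "dr": [0, 0, 0]},
    {"gripper": 0, "delta_pos": [0.6, 0, -0.35], "dr": [0, 0, 0]}
  ]
}}

```text
t: 9.88
ee_pos: [478.3, 251.6, 45.7]
orientation: [0.545, 1.502, -0.544]
ft_force: [-2.3, 3.0, 3.7]
width: 0.5
```

```bash
python3 - <<'E'
from h import *
st(); shot('side','s4')
lx,ly,z,u,v=tilt('s4',[575.6,170.6],-39.9)
print(len(lx),u.min(),u.max(),v.min(),v.max(),'top z',np.percentile(z,[50,95,99,100]),'lx at top',lx[z>np.percentile(z,97)].mean(), 'lx pct',np.percentile(lx,[1,50,99]))
E
```

```text
9.88 [478.3 251.6  45.7] F [-2.3  3.   3.7] w 0.5
[[-0.001  0.641  0.767]
 [ 0.     0.767 -0.641]
 [-1.    -0.    -0.001]]
952 233 273 137 174 top z [ 87.09922035 120.89476806 123.6606403  126.87302093] lx at top -37.869856047372366 lx pct [-57.23113634 -21.35396765  12.86684554]
```

>>> {"method": "apply_moves", "body": {
  "increments": [
    {"gripper": 0, "delta_pos": [0.38, 0, -0.2], "dr": [0, 0, 0]},
    {"gripper": 0, "delta_pos": [0.38, 0, -0.18], "dr": [0, 0, 0]},
    {"gripper": 0, "delta_pos": [0.38, 0, -0.15], "dr": [0, 0, 0]},
    {"gripper": 0, "delta_pos": [0.3, 0, -0.1], "dr": [0, 0, 0]},
    {"gripper": 0, "delta_pos": [0, 0, 0], "dr": [0, 0, 0]}
  ]
}}

```text
t: 10.35
ee_pos: [473.1, 255.4, 30.2]
orientation: [0.543, 1.502, -0.545]
ft_force: [-1.6, 1.3, 0.8]
width: 0.3
```

```bash
python3 - <<'E'
from h import *
st(); d=shot('side','s5')
lx,ly,z,u,v=tilt('s5',[575.6,170.6],-39.9)
print(len(lx),u.min(),u.max(),v.min(),v.max(),'top z',np.percentile(z,[50,95,99,100]),'lx at top',lx[z>np.percentile(z,97)].mean(), 'lx pct',np.percentile(lx,[1,50,99]))
cv2.imwrite('pics/c5.png',cv2.resize(d['img'][110:200,200:320,::-1],(800,600),interpolation=cv2.INTER_CUBIC))
E
```

```text
10.35 [473.1 255.4  30.2] F [-1.6  1.3  0.8] w 0.3
[[-0.001  0.64   0.768]
 [-0.001  0.768 -0.64 ]
 [-1.    -0.001 -0.   ]]
887 233 269 136 175 top z [ 87.54906921 111.24303359 120.43154307 125.25117516] lx at top -57.47299826934404 lx pct [-58.68909119 -32.0631862   -2.99685648]
```

View pics/c5.png

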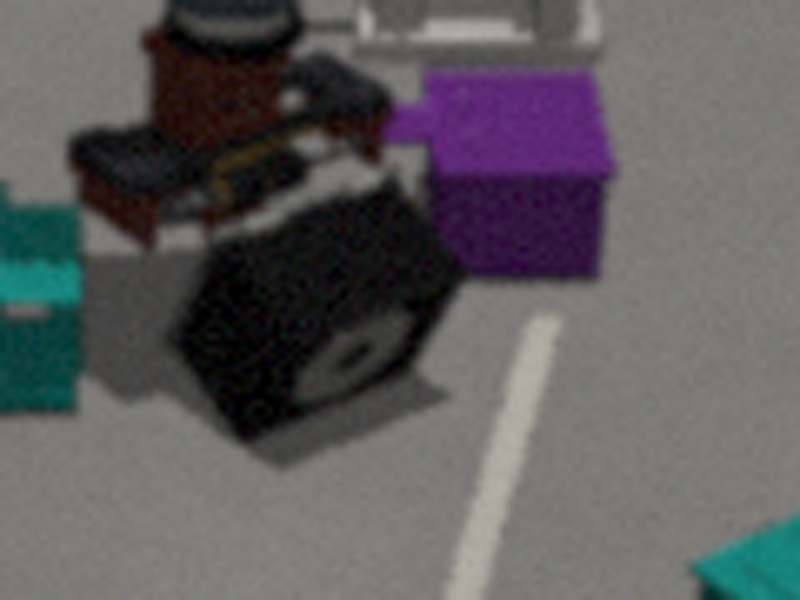

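The ring shows grey on the black underside at crop (355,355), tilted about 57°. So the left case is the stamped one, case_a, and I let it down along the reverse path.

>>> {"method": "apply_moves", "body": {
  "increments": [
    {"gripper": 0, "delta_pos": [0, 0, 0], "dr": [0, 0, 0]},
    {"gripper": 0, "delta_pos": [-0.3, 0, 0.1], "dr": [0, 0, 0]},
    {"gripper": 0, "delta_pos": [-0.38, 0, 0.15], "dr": [0, 0, 0]},
    {"gripper": 0, "delta_pos": [-0.38, 0, 0.18], "dr": [0, 0, 0]},
    {"gripper": 0, "delta_pos": [-0.38, 0, 0.2], "dr": [0, 0, 0]}
  ]
}}

```text
t: 10.82
ee_pos: [478.8, 251.5, 46.1]
orientation: [0.544, 1.501, -0.543]
ft_force: [-1.6, -0.3, 1.0]
width: 0.7
```

>>> {"method": "apply_moves", "body": {
  "increments": [
    {"gripper": 0, "delta_pos": [-0.6, 0, 0.35], "dr": [0, 0, 0]},
    {"gripper": 0, "delta_pos": [-0.54, 0, 0.42], "dr": [0, 0, 0]},
    {"gripper": 0, "delta_pos": [-0.53, 0, 0.45], "dr": [0, 0, 0]},
    {"gripper": 0, "delta_pos": [-0.46, 0, 0.51], "dr": [0, 0, 0]},
    {"gripper": 0, "delta_pos": [-0.45, 0, 0.53], "dr": [0, 0, 0]}
  ]
}}

```text
t: 11.23
ee_pos: [496.8, 237.0, 72.1]
orientation: [0.544, 1.5, -0.543]
ft_force: [0.8, -0.4, 2.7]
width: 0.4
```

>>> {"method": "apply_moves", "body": {
  "increments": [
    {"gripper": 0, "delta_pos": [-0.35, 0, 0.6], "dr": [0, 0, 0]},
    {"gripper": 0, "delta_pos": [-0.35, 0, 0.6], "dr": [0, 0, 0]},
    {"gripper": 0, "delta_pos": [-0.3, 0, 0.6], "dr": [0, 0, 0]},
    {"gripper": 0, "delta_pos": [-0.3, 0, 0.4], "dr": [0, 0, 0]},
    {"gripper": 0, "delta_pos": [-0.3, 0, 0], "dr": [0, 0, 0]}
  ]
}}

```text
t: 11.65
ee_pos: [513.1, 222.4, 87.2]
orientation: [0.544, 1.502, -0.545]
ft_force: [-0.3, -0.0, 1.1]
width: 0.7
```

>>> {"method": "apply_moves", "body": {
  "increments": [
    {"gripper": 0, "delta_pos": [-1, 0, 0], "dr": [0, 0, 0]},
    {"gripper": 0, "delta_pos": [-3, 0, 0], "dr": [0, 0, 0]},
    {"gripper": 0, "delta_pos": [-4, 0, 0], "dr": [0, 0, 0]},
    {"gripper": 0, "delta_pos": [0, 0, -3], "dr": [0, 0, 0]},
    {"gripper": 0, "delta_pos": [0, 0, -4], "dr": [0, 0, 0]}
  ]
}}

```text
t: 12.07
ee_pos: [461.1, 268.3, 170.0]
orientation: [0.549, 1.497, -0.543]
ft_force: [0.2, 0.1, -0.0]
width: 0.5
```

```bash
python3 - <<'E'
from h import *
st(); shot('side','s6')
lx,ly,z,u,v=tilt('s6',[575.6,170.6],-39.9)
print('top z',np.percentile(z,[50,90,95,99,100]),np.percentile(lx,[1,50,99]))
go([528-80*np.cos(np.radians(16.8)),-176.4-80*np.sin(np.radians(16.8)),165])
E
```

```text
12.07 [461.1 268.3 170. ] F [ 0.2  0.1 -0. ] w 0.5
[[ 0.005  0.643  0.766]
 [ 0.003  0.766 -0.643]
 [-1.     0.005  0.002]]
top z [71.12486157 76.69102552 77.50874326 79.11647899 81.38082022] [-55.55096945  26.27475901  55.57731226]
yaw now 140.2 delta cm [  0.26 -36.29  29.98]
```

>>> {"method": "apply_moves", "body": {
  "increments": [
    {"gripper": 0, "delta_pos": [0.02, -2.42, 2.0], "dr": [0, 0, 0]},
    {"gripper": 0, "delta_pos": [0.02, -2.42, 2.0], "dr": [0, 0, 0]},
    {"gripper": 0, "delta_pos": [0.02, -2.42, 2.0], "dr": [0, 0, 0]},
    {"gripper": 0, "delta_pos": [0.02, -2.42, 2.0], "dr": [0, 0, 0]},
    {"gripper": 0, "delta_pos": [0.02, -2.42, 2.0], "dr": [0, 0, 0]}
  ]
}}

```text
t: 12.53
ee_pos: [457.2, 109.9, 166.3]
orientation: [0.542, 1.503, -0.543]
ft_force: [-0.3, 0.4, -0.0]
width: 0.7
```

>>> {"method": "apply_moves", "body": {
  "increments": [
    {"gripper": 0, "delta_pos": [0.02, -2.42, 2.0], "dr": [0, 0, 0]},
    {"gripper": 0, "delta_pos": [0.02, -2.42, 2.0], "dr": [0, 0, 0]},
    {"gripper": 0, "delta_pos": [0.02, -2.42, 2.0], "dr": [0, 0, 0]},
    {"gripper": 0, "delta_pos": [0.02, -2.42, 2.0], "dr": [0, 0, 0]},
    {"gripper": 0, "delta_pos": [0.02, -2.42, 2.0], "dr": [0, 0, 0]}
  ]
}}

```text
t: 12.95
ee_pos: [456.7, -47.1, 165.3]
orientation: [0.543, 1.503, -0.543]
ft_force: [-0.1, -0.5, 0.3]
width: 0.4
```

>>> {"method": "apply_moves", "body": {
  "increments": [
    {"gripper": 0, "delta_pos": [0.02, -2.42, 2.0], "dr": [0, 0, 0]},
    {"gripper": 0, "delta_pos": [0.02, -2.42, 2.0], "dr": [0, 0, 0]},
    {"gripper": 0, "delta_pos": [0.02, -2.42, 2.0], "dr": [0, 0, 0]},
    {"gripper": 0, "delta_pos": [0.02, -2.42, 2.0], "dr": [0, 0, 0]},
    {"gripper": 0, "delta_pos": [0.02, -2.42, 2.0], "dr": [0, 0, 0]}
  ]
}}

```text
t: 13.37
ee_pos: [456.2, -204.1, 164.3]
orientation: [0.544, 1.503, -0.543]
ft_force: [1.3, -0.6, 0.6]
width: 0.6
```

>>> {"method": "apply_moves", "body": {
  "increments": [
    {"gripper": 0, "delta_pos": [0, 0, 0], "dr": [-0.11, 0, 0]},
    {"gripper": 0, "delta_pos": [0, 0, 0], "dr": [-0.11, 0, 0]},
    {"gripper": 0, "delta_pos": [0, 0, 0], "dr": [-0.11, 0, 0]},
    {"gripper": 0, "delta_pos": [0, 0, 0], "dr": [-0.11, 0, 0]},
    {"gripper": 0, "delta_pos": [0, 0, 0], "dr": [-0.11, 0, 0]}
  ]
}}

```text
t: 13.78
ee_pos: [456.3, -202.6, 164.1]
orientation: [0.11, 1.569, -0.109]
ft_force: [0.3, 0.3, 0.3]
width: 0.5
```

>>> {"method": "apply_moves", "body": {
  "increments": [
    {"gripper": 0, "delta_pos": [0, 0, 0], "dr": [-0.11, 0, 0]},
    {"gripper": 0, "delta_pos": [0, 0, 0], "dr": [-0.11, 0, 0]},
    {"gripper": 0, "delta_pos": [0, 0, 0], "dr": [-0.11, 0, 0]},
    {"gripper": 0, "delta_pos": [0, 0, 0], "dr": [-0.11, 0, 0]},
    {"gripper": 0, "delta_pos": [0, 0, 0], "dr": [0, 0, 0]}
  ]
}}

```text
t: 14.2
ee_pos: [456.5, -202.5, 164.2]
orientation: [-0.235, 1.559, 0.236]
ft_force: [0.7, 0.4, -0.5]
width: 0.2
```

```bash
python3 - <<'E'
from h import *
o=st(); print(np.round(o['qpos'],2))
go([528-80*np.cos(np.radians(16.8)),-176.4-80*np.sin(np.radians(16.8)),88],16.8-180)
E
```

```text
14.2 [ 456.5 -202.5  164.2] F [ 0.7  0.4 -0.5] w 0.2
[[-0.001 -0.295  0.955]
 [ 0.001  0.955  0.295]
 [-1.     0.001 -0.001]]
[-0.44  0.34  1.95  0.    0.85 -2.31]
dr about x 0.006
yaw now -162.8 delta cm [ 7.62  0.42 -0.39]
```

>>> {"method": "apply_moves", "body": {
  "increments": [
    {"gripper": 0, "delta_pos": [2, 0.42, -0.39], "dr": [0, 0, 0]},
    {"gripper": 0, "delta_pos": [2.6, 0, 0], "dr": [0, 0, 0]},
    {"gripper": 0, "delta_pos": [2.6, 0, 0], "dr": [0, 0, 0]},
    {"gripper": 0, "delta_pos": [0.3, 0, 0], "dr": [0, 0, 0]},
    {"gripper": 0, "delta_pos": [0, 0, 0], "dr": [0, 0, 0]}
  ]
}}

```text
t: 14.62
ee_pos: [450.7, -199.3, 88.1]
orientation: [-0.228, 1.562, 0.232]
ft_force: [0.1, 0.2, 0.3]
width: 0.6
```

>>> {"method": "apply_moves", "body": {
  "increments": [
    {"gripper": 0, "delta_pos": [0.4, 0, 0], "dr": [0, 0, 0]},
    {"gripper": 0, "delta_pos": [0.35, 0, -0.5], "dr": [0, 0, 0]},
    {"gripper": 0, "delta_pos": [0.3, 0, -0.6], "dr": [0, 0, 0]},
    {"gripper": 0, "delta_pos": [0.35, 0, -0.6], "dr": [0, 0, 0]},
    {"gripper": 0, "delta_pos": [0.35, 0, -0.6], "dr": [0, 0, 0]}
  ]
}}

```text
t: 15.03
ee_pos: [430.1, -207.6, 73.3]
orientation: [-0.233, 1.557, 0.23]
ft_force: [-3.0, -1.4, 6.6]
width: 0.4
```

>>> {"method": "apply_moves", "body": {
  "increments": [
    {"gripper": 0, "delta_pos": [0.45, 0, -0.53], "dr": [0, 0, 0]},
    {"gripper": 0, "delta_pos": [0.46, 0, -0.51], "dr": [0, 0, 0]},
    {"gripper": 0, "delta_pos": [0.53, 0, -0.45], "dr": [0, 0, 0]},
    {"gripper": 0, "delta_pos": [0.54, 0, -0.42], "dr": [0, 0, 0]},
    {"gripper": 0, "delta_pos": [0.6, 0, -0.35], "dr": [0, 0, 0]}
  ]
}}

```text
t: 15.45
ee_pos: [408.1, -213.8, 46.6]
orientation: [-0.232, 1.558, 0.231]
ft_force: [-2.3, -1.3, 1.8]
width: 0.5
```

```bash
python3 - <<'E'
from h import *
o=st(); print(np.round(o['qpos'],2));shot('side','s7')
lx,ly,z,u,v=tilt('s7',[528,-176.4],16.8)
print('top z',np.percentile(z,[50,95,99,100]),'lx at top',lx[z>np.percentile(z,97)].mean(), 'lx pct',np.percentile(lx,[1,50,99]))
E
```

```text
15.45 [ 408.1 -213.8   46.6] F [-2.3 -1.3  1.8] w 0.5
[[ 0.001 -0.29   0.957]
 [-0.001  0.957  0.29 ]
 [-1.    -0.001  0.001]]
[-0.51  0.51  2.09 -0.    0.54 -2.37]
top z [ 89.08385996 120.18424149 123.18733441 124.99399919] lx at top -27.269952849943067 lx pct [-59.55714988 -26.10277627  20.0556865 ]
```

>>> {"method": "apply_moves", "body": {
  "increments": [
    {"gripper": 0, "delta_pos": [0.42, 0, -0.2], "dr": [0, 0, 0]},
    {"gripper": 0, "delta_pos": [0.4, 0, -0.18], "dr": [0, 0, 0]},
    {"gripper": 0, "delta_pos": [0.4, 0, -0.15], "dr": [0, 0, 0]},
    {"gripper": 0, "delta_pos": [0.35, 0, -0.1], "dr": [0, 0, 0]},
    {"gripper": 0, "delta_pos": [0, 0, 0], "dr": [0, 0, 0]}
  ]
}}

```text
t: 15.92
ee_pos: [402.2, -215.1, 29.5]
orientation: [-0.231, 1.559, 0.232]
ft_force: [-0.3, -1.0, 0.8]
width: 0.3
```

>>> {"method": "apply_moves", "body": {
  "increments": [
    {"gripper": 0, "delta_pos": [0, 0, 0], "dr": [0, 0, 0]},
    {"gripper": 0, "delta_pos": [0, 0, 0], "dr": [0, 0, 0]},
    {"gripper": 0, "delta_pos": [0, 0, 0], "dr": [0, 0, 0]},
    {"gripper": 0, "delta_pos": [0, 0, 0], "dr": [0, 0, 0]},
    {"gripper": 0, "delta_pos": [0, 0, 0], "dr": [0, 0, 0]}
  ]
}}

```text
t: 16.33
ee_pos: [402.5, -215.2, 30.3]
orientation: [-0.232, 1.558, 0.232]
ft_force: [0.4, -0.8, 1.0]
width: 0.6
```

```bash
python3 - <<'E'
from h import *
o=st(); d=shot('side','s8')
lx,ly,z,u,v=tilt('s8',[528,-176.4],16.8)
print('top z',np.percentile(z,[50,95,99,100]),'lx at top',lx[z>np.percentile(z,97)].mean(), 'lx pct',np.percentile(lx,[1,50,99]))
# local view of points: wall (right side) profile z vs lx
i=ly<-52
for a in range(-60,60,10):
    j=i&(lx>=a)&(lx<a+10)
    if j.sum()>3: print(a,j.sum(),z[j].min().round(),z[j].max().round())
E
```

```text
16.33 [ 402.5 -215.2   30.3] F [ 0.4 -0.8  1. ] w 0.6
[[ 0.    -0.291  0.957]
 [-0.     0.957  0.291]
 [-1.    -0.     0.   ]]
top z [ 91.87282734 122.01817309 124.7569249  129.48475495] lx at top -52.296292660380665 lx pct [-59.25081259 -33.38797043   4.98925535]
-60 116 9.0 125.0
-50 111 8.0 116.0
-40 95 12.0 108.0
-30 71 25.0 105.0
-20 55 44.0 99.0
-10 30 62.0 89.0
0 6 75.0 84.0
```

Right-hand case is up at about 57° and has been held. I let it down now.

>>> {"method": "apply_moves", "body": {
  "increments": [
    {"gripper": 0, "delta_pos": [0, 0, 0], "dr": [0, 0, 0]},
    {"gripper": 0, "delta_pos": [-0.35, 0, 0.1], "dr": [0, 0, 0]},
    {"gripper": 0, "delta_pos": [-0.4, 0, 0.15], "dr": [0, 0, 0]},
    {"gripper": 0, "delta_pos": [-0.4, 0, 0.18], "dr": [0, 0, 0]},
    {"gripper": 0, "delta_pos": [-0.42, 0, 0.2], "dr": [0, 0, 0]}
  ]
}}

```text
t: 16.8
ee_pos: [408.7, -213.4, 46.4]
orientation: [-0.232, 1.558, 0.231]
ft_force: [-0.0, 0.1, 0.5]
width: 0.4
```

>>> {"method": "apply_moves", "body": {
  "increments": [
    {"gripper": 0, "delta_pos": [-0.6, 0, 0.35], "dr": [0, 0, 0]},
    {"gripper": 0, "delta_pos": [-0.54, 0, 0.42], "dr": [0, 0, 0]},
    {"gripper": 0, "delta_pos": [-0.53, 0, 0.45], "dr": [0, 0, 0]},
    {"gripper": 0, "delta_pos": [-0.46, 0, 0.51], "dr": [0, 0, 0]},
    {"gripper": 0, "delta_pos": [-0.45, 0, 0.53], "dr": [0, 0, 0]}
  ]
}}

```text
t: 17.22
ee_pos: [430.8, -206.7, 72.5]
orientation: [-0.232, 1.558, 0.231]
ft_force: [0.9, -1.3, 1.4]
width: 0.4
```

>>> {"method": "apply_moves", "body": {
  "increments": [
    {"gripper": 0, "delta_pos": [-0.35, 0, 0.6], "dr": [0, 0, 0]},
    {"gripper": 0, "delta_pos": [-0.35, 0, 0.6], "dr": [0, 0, 0]},
    {"gripper": 0, "delta_pos": [-0.3, 0, 0.6], "dr": [0, 0, 0]},
    {"gripper": 0, "delta_pos": [-0.3, 0, 0.4], "dr": [0, 0, 0]},
    {"gripper": 0, "delta_pos": [-0.3, 0, 0], "dr": [0, 0, 0]}
  ]
}}

```text
t: 17.63
ee_pos: [452.0, -200.1, 87.9]
orientation: [-0.232, 1.558, 0.232]
ft_force: [0.2, -0.1, -1.0]
width: 0.3
```

>>> {"method": "apply_moves", "body": {
  "increments": [
    {"gripper": 0, "delta_pos": [-1, 0, 0], "dr": [0, 0, 0]},
    {"gripper": 0, "delta_pos": [-3, 0, 0], "dr": [0, 0, 0]},
    {"gripper": 0, "delta_pos": [-4, 0, 0], "dr": [0, 0, 0]},
    {"gripper": 0, "delta_pos": [0, 0, -3], "dr": [0, 0, 0]},
    {"gripper": 0, "delta_pos": [0, 0, -3], "dr": [0, 0, 0]}
  ]
}}

```text
t: 18.05
ee_pos: [394.9, -218.6, 170.1]
orientation: [-0.236, 1.554, 0.231]
ft_force: [-0.3, -0.2, -1.0]
width: 0.9
```

```bash
python3 - <<'E'
from h import *
o=st(); print(np.round(o['qpos'],2)); shot('top','t9')
q=cases('t9',dict(L=(155,165,220,235,-40),R=(270,188,335,235,17)))
C,a,x=q['L']; print('corners',[(C+sx*48*x+sy*60*np.array([-x[1],x[0]])).round() for sx,sy in((-1,1),(-1,-1),(1,1),(1,-1))])
go([*(C-150*x),165])
E
```

```text
18.05 [ 394.9 -218.6  170.1] F [-0.3 -0.2 -1. ] w 0.9
[[ 0.004 -0.293  0.956]
 [-0.003  0.956  0.293]
 [-1.    -0.004  0.003]]
[-0.53  0.26  2.05 -0.    0.82 -2.4 ]
L centre [576.6 169.4] yaw -39.2 size [129.  135.6]
R centre [ 539.4 -172.9] yaw 16.1 size [119.5 128.2]
corners [array([577., 246.]), array([501., 153.]), array([652., 186.]), array([576.,  93.])]
yaw now -163.0 delta cm [ 0.33 43.98 20.97]
```

View pics/t9.png

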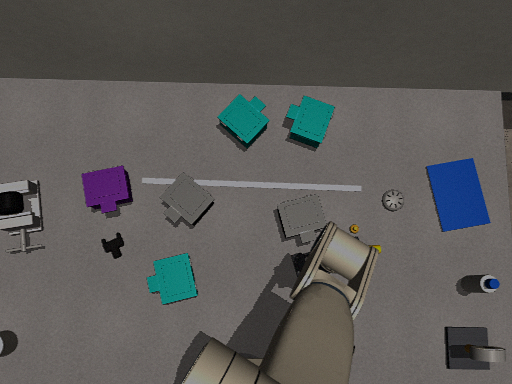

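>>> {"method": "apply_moves", "body": {
  "increments": [
    {"gripper": 100, "delta_pos": [0.02, 2.93, 1.4], "dr": [0, 0, 0]},
    {"gripper": 100, "delta_pos": [0.02, 2.93, 1.4], "dr": [0, 0, 0]},
    {"gripper": 100, "delta_pos": [0.02, 2.93, 1.4], "dr": [0, 0, 0]},
    {"gripper": 100, "delta_pos": [0.02, 2.93, 1.4], "dr": [0, 0, 0]},
    {"gripper": 100, "delta_pos": [0.02, 2.93, 1.4], "dr": [0, 0, 0]}
  ]
}}

```text
t: 18.52
ee_pos: [417.3, -56.1, 167.0]
orientation: [-0.231, 1.559, 0.231]
ft_force: [-0.3, -0.1, 0.5]
width: 30.5
```

>>> {"method": "apply_moves", "body": {
  "increments": [
    {"gripper": 100, "delta_pos": [0.02, 2.93, 1.4], "dr": [0, 0, 0]},
    {"gripper": 100, "delta_pos": [0.02, 2.93, 1.4], "dr": [0, 0, 0]},
    {"gripper": 100, "delta_pos": [0.02, 2.93, 1.4], "dr": [0, 0, 0]},
    {"gripper": 100, "delta_pos": [0.02, 2.93, 1.4], "dr": [0, 0, 0]},
    {"gripper": 100, "delta_pos": [0.02, 2.93, 1.4], "dr": [0, 0, 0]}
  ]
}}

```text
t: 18.93
ee_pos: [441.7, 104.6, 165.9]
orientation: [-0.232, 1.559, 0.232]
ft_force: [0.1, -1.1, -0.5]
width: 63.7
```

>>> {"method": "apply_moves", "body": {
  "increments": [
    {"gripper": 100, "delta_pos": [0.02, 2.93, 1.4], "dr": [0, 0, 0]},
    {"gripper": 100, "delta_pos": [0.02, 2.93, 1.4], "dr": [0, 0, 0]},
    {"gripper": 100, "delta_pos": [0.02, 2.93, 1.4], "dr": [0, 0, 0]},
    {"gripper": 100, "delta_pos": [0.02, 2.93, 1.4], "dr": [0, 0, 0]},
    {"gripper": 100, "delta_pos": [0.02, 2.93, 1.4], "dr": [0, 0, 0]}
  ]
}}

```text
t: 19.35
ee_pos: [466.1, 265.0, 164.9]
orientation: [-0.232, 1.559, 0.231]
ft_force: [1.1, -1.7, -1.1]
width: 87.7
```

>>> {"method": "apply_moves", "body": {
  "increments": [
    {"gripper": 100, "delta_pos": [0, 0, 0], "dr": [0.11, 0, 0]},
    {"gripper": 100, "delta_pos": [0, 0, 0], "dr": [0.11, 0, 0]},
    {"gripper": 100, "delta_pos": [0, 0, 0], "dr": [0.11, 0, 0]},
    {"gripper": 100, "delta_pos": [0, 0, 0], "dr": [0.11, 0, 0]},
    {"gripper": 100, "delta_pos": [0, 0, 0], "dr": [0.11, 0, 0]}
  ]
}}

```text
t: 19.77
ee_pos: [466.1, 263.4, 164.7]
orientation: [0.204, 1.562, -0.205]
ft_force: [-0.0, 0.1, 0.1]
width: 87.8
```

>>> {"method": "apply_moves", "body": {
  "increments": [
    {"gripper": 100, "delta_pos": [0, 0, 0], "dr": [0.11, 0, 0]},
    {"gripper": 100, "delta_pos": [0, 0, 0], "dr": [0.11, 0, 0]},
    {"gripper": 100, "delta_pos": [0, 0, 0], "dr": [0.11, 0, 0]},
    {"gripper": 100, "delta_pos": [0, 0, 0], "dr": [0.1, 0, 0]},
    {"gripper": 100, "delta_pos": [0, 0, 0], "dr": [0, 0, 0]}
  ]
}}

```text
t: 20.18
ee_pos: [466.2, 263.3, 164.8]
orientation: [0.538, 1.503, -0.539]
ft_force: [-1.0, 0.5, 0.2]
width: 87.8
```

```bash
python3 - <<'E'
from h import *
o=st(); print(np.round(o['qpos'],2)); shot('top','t10')
q=cases('t10',dict(R=(270,188,335,250,17),))
C=np.array([576.2,169.8]);a=-39.4;x=np.array([np.cos(np.radians(a)),np.sin(np.radians(a))])
go([*(C-68*x),64.5],a-180)
E
```

```text
20.18 [466.2 263.3 164.8] F [-1.   0.5  0.2] w 87.8
[[-0.001  0.635  0.772]
 [-0.     0.772 -0.635]
 [-1.    -0.001 -0.   ]]
[ 0.49  0.38  1.88  0.    0.88 -0.39]
R centre [ 531.7 -175.3] yaw 16.2 size [135.7 128.6]
dr about x 6.288
yaw now 140.9 delta cm [10.03 -0.25  7.64]
```

>>> {"method": "apply_moves", "body": {
  "increments": [
    {"gripper": 100, "delta_pos": [0, -0.12, 3.82], "dr": [0, 0, 0]},
    {"gripper": 100, "delta_pos": [0, -0.13, 3.82], "dr": [0, 0, 0]},
    {"gripper": 100, "delta_pos": [3.4, 0, 0], "dr": [0, 0, 0]},
    {"gripper": 100, "delta_pos": [3.4, 0, 0], "dr": [0, 0, 0]},
    {"gripper": 100, "delta_pos": [3.15, 0, 0], "dr": [0, 0, 0]}
  ]
}}

```text
t: 20.65
ee_pos: [524.8, 212.7, 64.4]
orientation: [0.535, 1.503, -0.534]
ft_force: [0.4, -0.1, -0.2]
width: 87.8
```

>>> {"method": "apply_moves", "body": {
  "increments": [
    {"gripper": 60, "delta_pos": [0, 0, 0], "dr": [0, 0, 0]},
    {"gripper": 40, "delta_pos": [0, 0, 0], "dr": [0, 0, 0]},
    {"gripper": 40, "delta_pos": [0, 0, 0], "dr": [0, 0, 0]},
    {"gripper": 40, "delta_pos": [0, 0, 0], "dr": [0, 0, 0]},
    {"gripper": 40, "delta_pos": [0, 0, 0], "dr": [0, 0, 0]}
  ]
}}

```text
t: 21.07
ee_pos: [525.5, 214.1, 67.3]
orientation: [0.537, 1.501, -0.533]
ft_force: [0.1, -0.0, -0.1]
width: 58.2
```

>>> {"method": "apply_moves", "body": {
  "increments": [
    {"gripper": 40, "delta_pos": [0, 0, 0], "dr": [0, 0, 0]},
    {"gripper": 40, "delta_pos": [0, 0, 0], "dr": [0, 0, 0]},
    {"gripper": 40, "delta_pos": [0, 0, 0], "dr": [0, 0, 0]},
    {"gripper": 40, "delta_pos": [0, 0, 0], "dr": [0, 0, 0]},
    {"gripper": 40, "delta_pos": [0, 0, 0], "dr": [0, 0, 0]}
  ]
}}

```text
t: 21.48
ee_pos: [524.9, 213.8, 66.4]
orientation: [0.537, 1.502, -0.535]
ft_force: [-2.2, -0.0, 8.3]
width: 45.4
```

>>> {"method": "apply_moves", "body": {
  "increments": [
    {"gripper": 40, "delta_pos": [-0.1, -0.39, 0.011], "dr": [-0.0574, 0, 0]},
    {"gripper": 40, "delta_pos": [-0.05, -0.39, 0.011], "dr": [-0.0574, 0, 0]},
    {"gripper": 40, "delta_pos": [0, -0.39, 0.011], "dr": [-0.0574, 0, 0]},
    {"gripper": 40, "delta_pos": [0, -0.39, 0.011], "dr": [-0.0574, 0, 0]},
    {"gripper": 40, "delta_pos": [0, -0.39, 0.011], "dr": [-0.0574, 0, 0]}
  ]
}}

```text
t: 21.9
ee_pos: [514.0, 196.6, 66.8]
orientation: [0.31, 1.549, -0.31]
ft_force: [1.1, -0.9, -1.1]
width: 45.5
```

>>> {"method": "apply_moves", "body": {
  "increments": [
    {"gripper": 40, "delta_pos": [0, -0.39, 0.011], "dr": [-0.0574, 0, 0]},
    {"gripper": 40, "delta_pos": [0, -0.39, 0.011], "dr": [-0.0574, 0, 0]},
    {"gripper": 40, "delta_pos": [0, -0.39, 0.011], "dr": [-0.0574, 0, 0]},
    {"gripper": 40, "delta_pos": [0, -0.39, 0.011], "dr": [-0.0574, 0, 0]},
    {"gripper": 40, "delta_pos": [0, -0.39, 0.011], "dr": [-0.0574, 0, 0]}
  ]
}}

```text
t: 22.32
ee_pos: [509.3, 177.8, 66.9]
orientation: [0.085, 1.569, -0.085]
ft_force: [0.6, -0.6, -1.3]
width: 45.4
```

>>> {"method": "apply_moves", "body": {
  "increments": [
    {"gripper": 40, "delta_pos": [0, -0.39, 0.011], "dr": [-0.0574, 0, 0]},
    {"gripper": 40, "delta_pos": [0, -0.39, 0.011], "dr": [-0.0574, 0, 0]},
    {"gripper": 60, "delta_pos": [0, 0, 0], "dr": [0, 0, 0]},
    {"gripper": 100, "delta_pos": [0, 0, 0], "dr": [0, 0, 0]},
    {"gripper": 100, "delta_pos": [0, 0, 0], "dr": [0, 0, 0]}
  ]
}}

```text
t: 22.73
ee_pos: [509.1, 170.4, 66.9]
orientation: [-0.002, 1.57, 0.002]
ft_force: [0.4, 0.5, 0.0]
width: 62.0
```

>>> {"method": "apply_moves", "body": {
  "increments": [
    {"gripper": 100, "delta_pos": [0, 0, 0], "dr": [0, 0, 0]},
    {"gripper": 100, "delta_pos": [0, 0, 0], "dr": [0, 0, 0]},
    {"gripper": 100, "delta_pos": [0, 0, 0], "dr": [0, 0, 0]},
    {"gripper": 100, "delta_pos": [0, 0, 0], "dr": [0, 0, 0]},
    {"gripper": 100, "delta_pos": [0, 0, 0], "dr": [0, 0, 0]}
  ]
}}

```text
t: 23.15
ee_pos: [509.0, 170.3, 66.7]
orientation: [-0.003, 1.571, 0.003]
ft_force: [0.6, 0.7, 0.2]
width: 87.5
```

>>> {"method": "apply_moves", "body": {
  "increments": [
    {"gripper": 100, "delta_pos": [0.5, 0, -0.3], "dr": [0, -0.1, 0]},
    {"gripper": 100, "delta_pos": [0.5, 0, -0.3], "dr": [0, -0.1, 0]},
    {"gripper": 100, "delta_pos": [0.9, 0, 0.1], "dr": [0, 0, 0]},
    {"gripper": 100, "delta_pos": [0.9, 0, 0.1], "dr": [0, 0, 0]},
    {"gripper": 100, "delta_pos": [0.7, 0, 0], "dr": [0, 0, 0]}
  ]
}}

```text
t: 23.57
ee_pos: [511.8, 170.6, 31.8]
orientation: [-0.003, 1.371, 0.003]
ft_force: [-0.4, -0.5, 0.2]
width: 87.9
```

```bash
python3 - <<'E'
from h import *
o=st(); d=shot('side','s11')
go([650,o['ee_pos'][1],30])
cv2.imwrite('pics/c11.png',cv2.resize(d['img'][100:220,180:340,::-1],(640,480),interpolation=cv2.INTER_CUBIC))
E
```

```text
23.57 [511.8 170.6  31.8] F [-0.4 -0.5  0.2] w 87.9
[[ 0.198 -0.004  0.98 ]
 [ 0.001  1.     0.004]
 [-0.98   0.     0.198]]
yaw now -179.8 delta cm [ 2.81 -0.03 13.53]
```

View pics/c11.png

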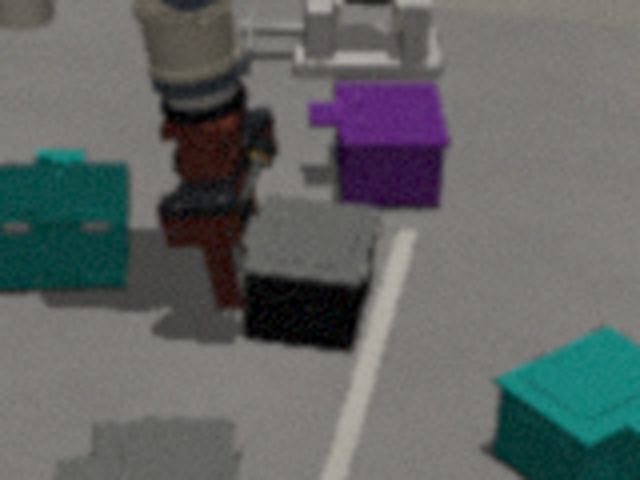

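The case stands square, near wall at crop x about 245, with both fingers behind it. I push.

>>> {"method": "apply_moves", "body": {
  "increments": [
    {"gripper": 100, "delta_pos": [0.1, 0, 0.5], "dr": [0, 0, 0]},
    {"gripper": 100, "delta_pos": [0.1, 0, 0.5], "dr": [0, 0, 0]},
    {"gripper": 100, "delta_pos": [0.1, 0, 0.5], "dr": [0, 0, 0]},
    {"gripper": 100, "delta_pos": [0.1, 0, 0.5], "dr": [0, 0, 0]},
    {"gripper": 100, "delta_pos": [0.1, 0, 0.5], "dr": [0, 0, 0]}
  ]
}}

```text
t: 24.03
ee_pos: [536.7, 170.3, 32.5]
orientation: [-0.002, 1.371, 0.003]
ft_force: [-1.3, 0.4, -0.3]
width: 88.0
```

>>> {"method": "apply_moves", "body": {
  "increments": [
    {"gripper": 100, "delta_pos": [0.1, 0, 0.5], "dr": [0, 0, 0]},
    {"gripper": 100, "delta_pos": [0.1, 0, 0.5], "dr": [0, 0, 0]},
    {"gripper": 100, "delta_pos": [0.1, 0, 0.5], "dr": [0, 0, 0]},
    {"gripper": 100, "delta_pos": [0.1, 0, 0.5], "dr": [0, 0, 0]},
    {"gripper": 100, "delta_pos": [0.1, 0, 0.5], "dr": [0, 0, 0]}
  ]
}}

```text
t: 24.45
ee_pos: [561.8, 170.4, 32.5]
orientation: [-0.003, 1.371, 0.003]
ft_force: [-2.5, 0.1, 0.4]
width: 87.9
```

>>> {"method": "apply_moves", "body": {
  "increments": [
    {"gripper": 100, "delta_pos": [0.1, 0, 0.5], "dr": [0, 0, 0]},
    {"gripper": 100, "delta_pos": [0.1, 0, 0.5], "dr": [0, 0, 0]},
    {"gripper": 100, "delta_pos": [0.1, 0, 0.5], "dr": [0, 0, 0]},
    {"gripper": 100, "delta_pos": [0.1, 0, 0.5], "dr": [0, 0, 0]},
    {"gripper": 100, "delta_pos": [0.1, 0, 0.5], "dr": [0, 0, 0]}
  ]
}}

```text
t: 24.87
ee_pos: [587.4, 170.5, 32.5]
orientation: [-0.003, 1.371, 0.003]
ft_force: [-2.0, 0.3, -0.6]
width: 88.0
```

>>> {"method": "apply_moves", "body": {
  "increments": [
    {"gripper": 100, "delta_pos": [0.1, 0, 0.5], "dr": [0, 0, 0]},
    {"gripper": 100, "delta_pos": [0.1, 0, 0.5], "dr": [0, 0, 0]},
    {"gripper": 100, "delta_pos": [0.1, 0, 0.5], "dr": [0, 0, 0]},
    {"gripper": 100, "delta_pos": [0.1, 0, 0.5], "dr": [0, 0, 0]},
    {"gripper": 100, "delta_pos": [0.1, 0, 0.5], "dr": [0, 0, 0]}
  ]
}}

```text
t: 25.28
ee_pos: [612.9, 170.7, 32.5]
orientation: [-0.003, 1.371, 0.003]
ft_force: [-2.5, -0.1, -0.2]
width: 87.7
```

```bash
python3 - <<'E'
from h import *
o=st(); d=shot('side','s12')
lx,ly,z,u,v=tilt('s12',[650,170],0)
m=(ly<-55)&(z<55); print('right wall lx',np.percentile(lx[m],[1,5,50,95,99])+650,'ly',np.median(ly[m])+170,'top z',np.percentile(z,[50,95]))
cv2.imwrite('pics/c12.png',cv2.resize(d['img'][100:220,180:340,::-1],(640,480),interpolation=cv2.INTER_CUBIC))
E
```

```text
25.28 [612.9 170.7  32.5] F [-2.5 -0.1 -0.2] w 87.7
[[ 0.199 -0.004  0.98 ]
 [ 0.001  1.     0.004]
 [-0.98   0.     0.199]]
right wall lx [613.5843974  628.11047792 672.92520621 717.31039881 720.7236352 ] ly 108.45781200285548 top z [ 73.7795489  144.28769011]
```

View pics/c12.png

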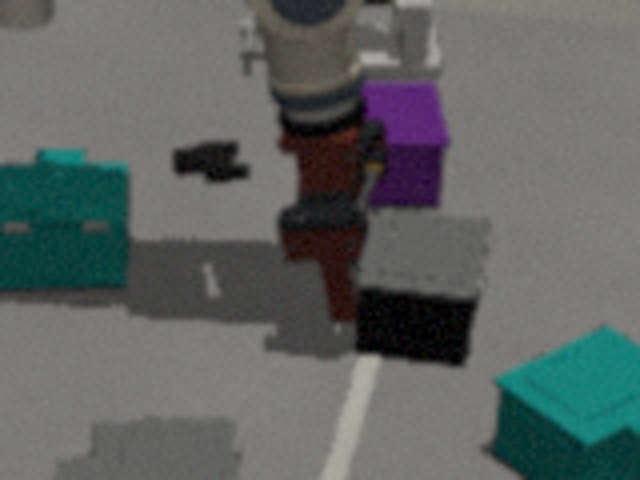

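The near wall is at about x=624, with the line still just ahead of its near edge (crop (365,360)). I push about 45 mm more and retreat.

>>> {"method": "apply_moves", "body": {
  "increments": [
    {"gripper": 100, "delta_pos": [0.1, 0, 0.5], "dr": [0, 0, 0]},
    {"gripper": 100, "delta_pos": [0.1, 0, 0.5], "dr": [0, 0, 0]},
    {"gripper": 100, "delta_pos": [0.1, 0, 0.5], "dr": [0, 0, 0]},
    {"gripper": 100, "delta_pos": [0.1, 0, 0.5], "dr": [0, 0, 0]},
    {"gripper": 100, "delta_pos": [0.1, 0, 0.5], "dr": [0, 0, 0]}
  ]
}}

```text
t: 25.75
ee_pos: [638.5, 170.8, 32.6]
orientation: [-0.003, 1.371, 0.003]
ft_force: [-3.0, -0.5, 0.7]
width: 87.7
```

>>> {"method": "apply_moves", "body": {
  "increments": [
    {"gripper": 100, "delta_pos": [0.1, 0, 0.5], "dr": [0, 0, 0]},
    {"gripper": 100, "delta_pos": [0.1, 0, 0.5], "dr": [0, 0, 0]},
    {"gripper": 100, "delta_pos": [0.1, 0, 0.5], "dr": [0, 0, 0]},
    {"gripper": 100, "delta_pos": [0.06, 0, 0.3], "dr": [0, 0, 0]},
    {"gripper": 100, "delta_pos": [0.04, 0, 0.2], "dr": [0, 0, 0]}
  ]
}}

```text
t: 26.17
ee_pos: [658.8, 170.8, 32.7]
orientation: [-0.003, 1.371, 0.003]
ft_force: [-2.2, 0.3, -0.1]
width: 88.0
```

>>> {"method": "apply_moves", "body": {
  "increments": [
    {"gripper": 100, "delta_pos": [0, 0, 0], "dr": [0, 0, 0]},
    {"gripper": 100, "delta_pos": [-0.2, 0, -1], "dr": [0, 0, 0]},
    {"gripper": 100, "delta_pos": [-0.6, 0, -3], "dr": [0, 0, 0]},
    {"gripper": 100, "delta_pos": [-0.6, 0, -3], "dr": [0, 0, 0]},
    {"gripper": 100, "delta_pos": [-0.6, 0, -3], "dr": [0, 0, 0]}
  ]
}}

```text
t: 26.58
ee_pos: [554.7, 170.3, 32.7]
orientation: [-0.002, 1.37, 0.003]
ft_force: [0.2, -0.4, -0.0]
width: 87.9
```

>>> {"method": "apply_moves", "body": {
  "increments": [
    {"gripper": 100, "delta_pos": [-4, 0, 0], "dr": [0, 0, 0]},
    {"gripper": 100, "delta_pos": [-4, 0, 0], "dr": [0, 0, 0]},
    {"gripper": 100, "delta_pos": [-4, 0, 0], "dr": [0, 0, 0]},
    {"gripper": 100, "delta_pos": [-4, 0, 0], "dr": [0, 0, 0]},
    {"gripper": 100, "delta_pos": [0, 0, 0], "dr": [0, 0, 0]}
  ]
}}

```text
t: 27.0
ee_pos: [526.6, 171.6, 196.7]
orientation: [0.0, 1.36, 0.006]
ft_force: [1.7, 0.0, 0.9]
width: 87.9
```

```bash
python3 - <<'E'
from h import *
o=st(); a=shot('top','t13'); b=shot('side','s13')
q=cases('t13',dict(L=(130,115,225,215,0),R=(270,188,335,250,17)))
for k in q:
    C,a_,x=q[k]; print(k,'corners',[(C+sx*48*x+sy*60*np.array([-x[1],x[0]])).round() for sx,sy in((-1,1),(-1,-1),(1,1),(1,-1))])
lx,ly,z,u,v=tilt('s13',[720,170],0)
m=(ly<-52)&(z<55); print('side: near/far wall x',np.percentile(lx[m],[2,98])+720,'top z',np.percentile(z,[50,95]))
for n in ('t0','t13'): print([world(load(n),*p).round() for p in ((354,229),(366,251),(393,200),(113,245))])
cv2.imwrite('pics/b13.png',np.hstack([cv2.resize(a['img'][80:330,60:420],(432,300)),cv2.resize(b['img'][60:330,130:400],(300,300))])[:,:,::-1])
E
```

```text
27.0 [526.6 171.6 196.7] F [1.7 0.  0.9] w 87.9
[[ 0.21  -0.005  0.978]
 [ 0.005  1.     0.004]
 [-0.978  0.004  0.21 ]]
L centre [761.6 156.4] yaw -16.4 size [149.3 227.4]
R centre [ 531.8 -175.1] yaw 16.2 size [135.7 128.8]
L corners [array([733., 228.]), array([699., 112.]), array([825., 200.]), array([791.,  85.])]
R corners [array([ 469., -131.]), array([ 503., -246.]), array([ 561., -104.]), array([ 595., -219.])]
side: near/far wall x [674.33911775 765.93093362] top z [73.23859297 78.0537876 ]
[array([ 497., -342.,   33.]), array([ 431., -380.,   25.]), array([ 592., -469.,   24.]), array([433., 396.,  17.])]
[array([ 498., -344.,   25.]), array([ 431., -380.,   23.]), array([ 592., -470.,   22.]), array([433., 395.,  21.])]
```

View pics/b13.png

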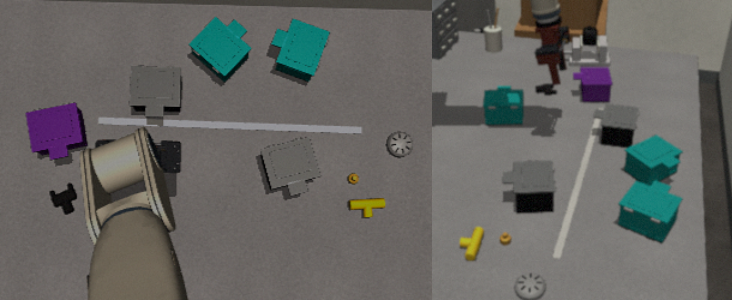

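The stamped case stands flat past the line (top crop (155,90)), with near base edge at x≈670 against the line at x≈638. The plain case is about 4 mm from its start, the bystanders haven't moved and the arm is clear.

```bash
python3 -c "
from workcell import ctrl
print(ctrl.close_job())"
```

```text
the job is handed in; nothing more can be done
None
```

I tipped both cases and pushed the stamped left-hand case over the dispatch line. I handed the job in at about 27 s; it gave no verdict.

- **Swivelled first:** with the cases as they stood, neither camera could see an underside. I gripped the left case's tab and turned it about 65° on the bench without lifting it.
- **Left case:** pressed to about 57°, it showed the white ring underneath, so it is the stamped one. I let it down flat.
- **Right case:** I tipped this to about 57° and let it down flat. Its underside never faced a camera, so I take it to be plain only because the left one is stamped.
- **Push:** I turned the left case square by its tab, then pushed it with the open fingers low on its near wall.

Last checks:
- **Stamped case:** it is flat, and the side camera puts its base from x≈670 to 766. The line's middle is at x≈638, so the near edge is about 30 mm beyond it.
- **Plain case:** it is flat and about 4 mm from where it started.
- **Loose parts:** depth spot checks before and after agreed within about 2 mm in position.
- **Gripper:** it is clear of everything.
- **Failed check:** the automatic top-view fit of the stamped case took in a turquoise case and gave a false pose. I relied on the side view and the picture instead.

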